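# Clear the draining plate and wedge it up

## Robot

A 6-joint arm with a two-finger parallel gripper is mounted at the origin on the work surface; the furniture and walls round the work are solid. World frame = base frame: x ahead of the robot, y to its left, z up, the work surface at z = 0. Lengths are in mm, angles in rad, forces in N, time in s.
With the tool pointing down it reaches from about 350 to 875 mm from the base axis. Payload 4.2 kg.
Tool frame: the origin (TCP) lies at the very end of the fingers, on their centre line; the grasp point (between the pads) lies 19 mm behind it; z points along the fingers, y is the line along which they close (so a half turn about z gives the same grasp; the last joint's range is limited). The gripper opens to 85 mm and grips with 20 to 120 N. Pads are 22 mm wide; open, the fingers measure 114 mm over their backs; the gripper's body (76 mm by 85 mm) begins 54 mm behind the grasp point. The pads swing forward as they close: fully open they stand 13 mm farther back than shut.
Start: joints at [1.547, 0.385, 0.008, 0, -1.194, -0.259], TCP at [174.371, 600.162, 231.312] pointing down, gripper open.
Joint ranges: [-3.14, 3.14], [-1.21, 2.06], [-1.07, 1.41], [-3.16, 2.05], [-2.99, -0.16], [-3.1, 3.1]. Speed limits (rad/s): [2.79, 2.79, 3.14, 3.14, 3.14, 3.14].

## Interface

Orientations are given as a unit quaternion [x, y, z, w].
In Python, from bench import arm, viewer gives the robot as it stands. The module is installed in compiled form; this text tells all that it offers.
- The arm moves only by the tool jog_arm, called after ">>>" as name(argument=value, ...) on one line, values as JSON. Schema: {"type":"object","properties":{"segments":{"type":"array","items":{"type":"object","properties":{"xyz":{"type":"array","items":{"type":"number"},"minItems":3,"maxItems":3},"rotvec":{"type":"array","items":{"type":"number"},"minItems":3,"maxItems":3}},"additionalProperties":false},"minItems":1,"maxItems":10},"jaw":{"type":"number"},"only":{"type":"string"},"quiet":{"type":"boolean"},"lines":{"type":"string"}},"required":["segments"],"additionalProperties":false}. segments is a list of rows, 1 to 10 of them, each an object with the fields xyz (a list: dx, dy, dz in units of 25 mm), rotvec (a list: a rotation vector rx, ry, rz in units of 0.05 rad); a field left out counts as zero; each row is the pose to reach, as a shift and turn from the pose commanded when the call began, along the tool's axes at that moment; what a row does not reach only later rows make up. A row lasts 1/10 s, in which the tool goes at most 50 mm and 0.15 rad, less where a joint would pass 70% of its speed; a pose out of reach is approached as far as the arm can. jaw is the finger opening in mm, set as the call begins (left out keeps the last). The fingers move at their own pace and stop on an object; the grip force is fixed at half the most. Time passes only in rows, so rows that do not move let the fingers close. The tool returns the time, the measured TCP pose, the force, the opening and the grip force at its end. only (a regular expression) keeps the lines of the reply that match it, lines (a string "A,B") keeps lines A to B, and quiet returns only ok. Input that does not fit is refused with a message, and nothing moves.
- arm.read_state(): the state, without advancing time (a new reading comes with each control period).
- viewer.get_image(name): name is "scene" or "side" or "wrist"; returns (picture, depth): 400x640x3 uint8, blue, green, red; 400x640 float32, mm along the optical axis (not along the pixel's ray), 0 where there is no reading.
- viewer.get_calibration(name): a dict with "K" (3x3 intrinsics, pixels), "rvec" (rotation vector, rad) and "tvec" (3), from world to camera coordinates, as OpenCV has them. Camera axes: x right, y down, z forward; pixel columns grow to the right and rows downward; lengths in mm; the calibration is good to about 2 mm. The wrist camera is an equidistant fisheye: a pixel r from the principal point sees the ray r / f radians off the axis. A picture is of the moment at which its call begins: read the wrist's pose just before it. get_calibration takes no time and is no camera call; for the wrist camera it gives the pose at the moment of the call.
- arm.job_done(): hands the job in; it is judged then, once.
The state is a dict: "clock": time; "joints": joint angles; "joint_vel": joint speeds; "joint_efforts": joint torques, N m; "position": TCP position; "ee_rot": TCP orientation; "contact_force": force on the tool from outside, world axes, zero at the start; "wrist_torque": the same for the moment, N m; "gripper_width": finger opening in mm; "grasp_force": force on a finger pad.
Only numpy, scipy, OpenCV 4.12 (cv2) and the standard library are available. Lean on these libraries where they do the work, as an engineer would, in place of code of your own. Each camera call takes 0.05 s, during which the arm holds its last target. There are 200 camera calls.

## Task

Clear the hinged draining plate: put the sample vial in the square bin and the marker pen in the long tray. Then take the wooden wedge (not the plain block), slide its thin end along the worktop under the bar at the plate's front edge until the plate just lifts off its two rests by a few millimetres (never by a centimetre), and finish still gripping the wedge there, flat on the worktop with the plate resting on it. Leave the other things where they are.

Things in the scene. Friction and masses are not known exactly. Their poses are not given: they have to be found in the camera images.
- stand: Fixed stand of the draining plate, 150 (x) by 170 (y) mm. Origin on the worktop under the plate's middle; +x points from front (bar) to back (hinge): push the wedge along +x. The resting plate's top is 25 mm up. Two plastic rests under the front corners, 19 mm high, leave 110 mm clear between them (y -55 to 55); behind the bar 100 mm are free for the wedge.
- plate (a joint): Hinge of the aluminium plate (150 x 170 x 6 mm, 0.6 kg), line along y at the stand's back. 0 = lying on the two front rests, grows as the front rises; no spring. The front bar is 149 mm from the hinge line, so 0.027 rad is 4 mm of lift at the bar.
- front_bar (a point): Lowest point of the round steel bar (10 mm thick, 110 mm long, along the stand's y) under the plate's front edge, at its middle: 70 mm in front of the stand's origin (stand x = -70 mm), 10 mm above the worktop while the plate rests. The plate's front edge is 6 mm in front of it.
- wedge: Loose waxed hardwood wedge (slippery sole and slope), 86 (x) by 30 (y) mm, 90 g, flat. Origin: underside, mid length; +x points to the thin end. Thin end (x 43 mm) 4 mm high, slope 1 in 4 up to 18.5 mm at x -15; from there to x -43 a grip block 26 mm high. It first touches the bar with its thin end 24 mm past the bar's lowest line; each further 4 mm lifts 1 mm.
- block: Loose plain packing block of the same wood, 86 x 30 x 26 mm, no slope. Origin at the middle of its underside. Not used; leave it.
- vial: Screw-cap glass sample vial, 27 mm across, 58 mm high, 30 g, standing on the plate. Origin at the middle of its underside, z up.
- marker: Marker pen, 135 mm long (y), 17 wide, 16 high, 20 g, lying on the plate roughly along the stand's x. Origin on the underside at mid length; its own y axis is its length.
- vial_bin: Square white bin, fixed, 105 x 105 x 45 mm outside, walls and floor 4 mm, open on top. Origin at the middle of its underside.
- pen_tray: Long white tray, fixed, 200 mm (x) x 95 mm (y) x 25 mm outside, walls and floor 4 mm, open on top. Origin at the middle of its underside.
- jar: Bystander: capped specimen jar, 60 mm across, 88 mm high, standing. Origin at the middle of its underside. Leave it.

How it is judged (in metres and radians):
On the way, in this order (a step that is already met when the one before it is completed fails the run):
1. the vial lies or stands in the square bin and the marker in the long tray, both let go (x of vial in the frame of vial_bin between -0.052 and 0.052 m and y of vial in the frame of vial_bin between -0.052 and 0.052 m and z of vial in the frame of vial_bin below 0.035 m and x of marker in the frame of pen_tray between -0.1 and 0.1 m and y of marker in the frame of pen_tray between -0.047 and 0.047 m and z of marker in the frame of pen_tray below 0.022 m and contact force between the fingers and vial below 0.1 N and contact force between the fingers and marker below 0.1 N), for 0.2 s.
2. the plate is raised off its rests by the gripped wedge (value of joint plate between 0.01 and 0.047 rad and contact force between wedge and plate above 0.8 N and contact force between the fingers and wedge above 1.5 N and contact force between each of the arm, the fingers and plate below 0.3 N and height (world z) of wedge below 0.005 m and angle between wedge's own z axis and vertical below 0.1 rad and contact force between block and plate below 0.1 N), for 0.2 s.
At the end, for the whole second after the job is handed in: Vial in the square bin, marker in the long tray, let go. Front bar 1.5 to 7 mm up (hinge 0.010 to 0.047 rad), on the wedge (over 0.8 N), untouched by robot or block. Wedge flat on the worktop (within 5 mm, 0.1 rad), gripped with over 1.5 N; all still (all of step 1 and all of step 2 and velocity of joint plate below 0.05 rad/s and linear speed of wedge below 0.02 m/s); the arm keeps its last pose, push and grip.
It fails at once if a bystander (block, jar) is moved by more than 30 mm (distance of any of block, jar from where it was at the start of the episode above 0.03 m).
It fails at once if the plate is raised by more than 10 mm at the bar (value of joint plate above 0.068 rad).
It fails at once if the plate is raised with the vial or the marker not yet in its place (value of joint plate above 0.01 rad and (not (x of vial in the frame of vial_bin between -0.052 and 0.052 m and y of vial in the frame of vial_bin between -0.052 and 0.052 m and z of vial in the frame of vial_bin below 0.035 m) or not (x of marker in the frame of pen_tray between -0.1 and 0.1 m and y of marker in the frame of pen_tray between -0.047 and 0.047 m and z of marker in the frame of pen_tray below 0.022 m))).
It also fails if it takes over 66 s, if anything falls off the work surface, if the arm or the gripper's body presses on something with over 40 N, if the wrist force passes 120 N, or if a joint passes its speed limit or range.

## Working session

There is one attempt and no reset: what is moved stays moved. The work goes in short steps, Python scripts to look and compute and a tool call to move; the robot and the scene stay as the last step left them, time stands still between calls to the robot, and variables do not carry over. Pictures are saved under pics/ and viewed, at most 10 in all, crops included, and the job is handed in when it is done.

```bash
mkdir -p pics; cat > h.py <<'E'
import numpy as np,cv2
from bench import arm,viewer
def snap(n,f):
    c=viewer.get_calibration(n); im,d=viewer.get_image(n)
    cv2.imwrite(f'pics/{f}.png',im); np.savez(f'pics/{f}.npz',d=d,K=c['K'],r=c['rvec'],t=c['tvec'],w=(n=='wrist'),im=im)
def load(f): return np.load(f'pics/{f}.npz')
def ray(f,u,v):
    z=load(f);K=z['K'];x=(u-K[0,2])/K[0,0];y=(v-K[1,2])/K[1,1]
    if z['w']:
        r=np.hypot(x,y);s=np.sin(r)/max(r,1e-9);q=np.array([x*s,y*s,np.cos(r)])
    else: q=np.array([x,y,1.])
    R=cv2.Rodrigues(z['r'])[0];return -R.T@z['t'].ravel(),R.T@q,q
def at(f,u,v,h):
    o,d,_=ray(f,u,v);return o+d*(h-o[2])/d[2]
def dep(f,u,v):
    o,d,q=ray(f,u,v);return o+d/q[2]*np.median(load(f)['d'][v-1:v+2,u-1:u+2])
def tri(f,a,g,b):
    o,d,_=ray(f,*a);p,e,_=ray(g,*b);s=np.linalg.lstsq(np.c_[d,-e],p-o,rcond=None)[0]
    x=o+d*s[0];y=p+e*s[1];return (x+y)/2,np.linalg.norm(x-y)
E
python3 - <<'E'
from h import *
for n in('scene','side','wrist'):
    snap(n,n); z=load(n); o,d,_=ray(n,320,200); print(n,z['K'][0,0],o.round(),d.round(2))
s=arm.read_state();print(s['position'],s['ee_rot'],s['gripper_width'])
E
```

```text
scene 432.30940370810663 [  92. -644.  741.] [ 0.44  0.63 -0.64]
side 408.06540155358005 [558. 983. 974.] [-0.01 -0.72 -0.69]
wrist 309.70691628693146 [239. 582. 373.] [-0.25  0.08 -0.97]
[174.26459358 599.75511015 230.48930623] [ 9.90012024e-01 -1.40980413e-01 -5.76173430e-05  8.43360118e-04] 85.48427839348625
```

View pics/scene.png

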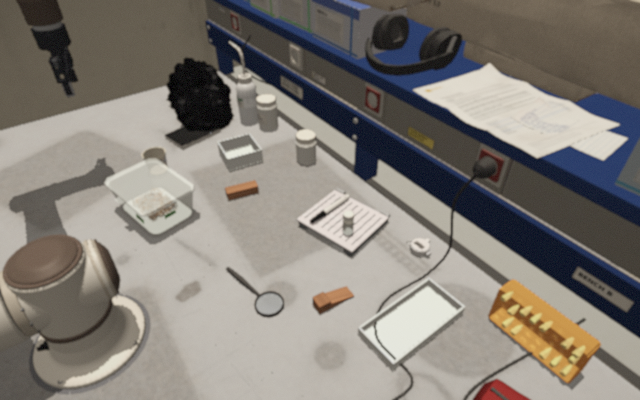

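View pics/side.png

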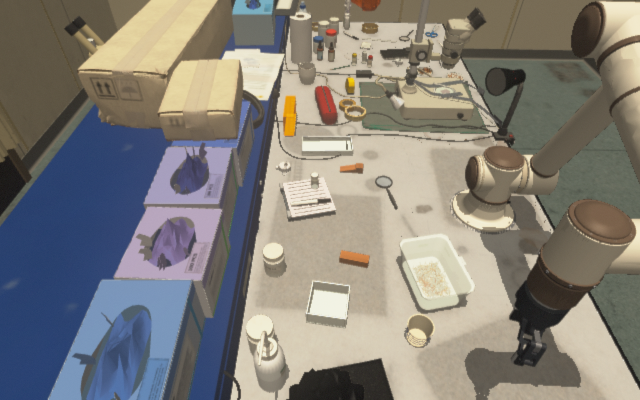

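View pics/wrist.png

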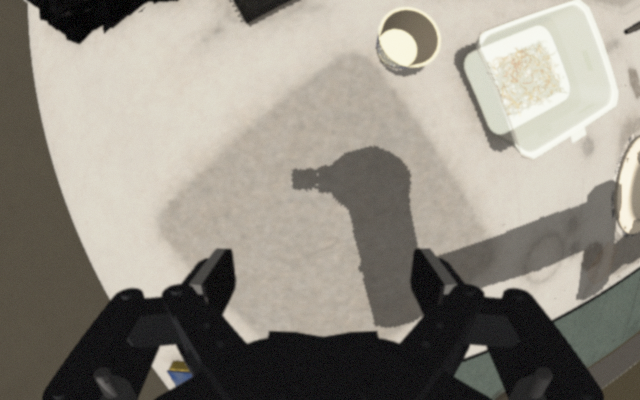

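The scene view shows the plate at about (343,222), with the vial at (348,220) and the marker at (320,215). The wedge is at (333,298), the block (241,190), the bin (240,152), the tray (412,322) and the jar (306,147). In the side view the plate is at (307,198), wedge (352,168), tray (327,146) and bin (328,302). Next I'll enlarge crops of both.

```bash
python3 - <<'E'
from h import *
a=load('scene')['im'][180:330,290:400];b=load('side')['im'][130:230,265:375]
A=cv2.resize(a,None,fx=4,fy=4,interpolation=cv2.INTER_CUBIC)  #440x600
B=cv2.resize(b,None,fx=7,fy=6,interpolation=cv2.INTER_CUBIC)
def grid(I,x0,y0,fx,fy):
    for k in range(0,I.shape[1],10*fx): cv2.putText(I,str(x0+k//fx),(k,10),0,.35,(0,0,255));cv2.line(I,(k,12),(k,18),(0,0,255))
    for k in range(0,I.shape[0],10*fy): cv2.putText(I,str(y0+k//fy),(0,k+4),0,.35,(0,0,255));cv2.line(I,(24,k),(30,k),(0,0,255))
grid(A,290,180,4,4);grid(B,265,130,7,6)
cv2.imwrite('pics/cA.png',A);cv2.imwrite('pics/cB.png',B)
print('bin',dep('scene',240,152),dep('side',328,304));print('tray',dep('scene',412,322),dep('side',327,147))
print('wedge',dep('scene',335,298),dep('side',352,168)); print('vial',dep('scene',349,215),dep('side',315,176)); print('plate',dep('scene',330,235),dep('side',300,205),'pen',dep('scene',318,217))
for p in [(306,160),(241,190)]:print(dep('scene',*p))
E
```

```text
bin [536.57220597 410.22427636   5.14689172] [525.35670836 377.99934656   4.31475518]
tray [ 529.38291744 -336.49880485    5.40987328] [ 523.95844497 -334.98519342    5.0699701 ]
wedge [ 436.40946069 -206.88723238   14.85562385] [ 432.38563581 -193.23632299   15.44478748]
vial [569.6581015  -81.63989501  83.54558094] [568.02818255 -67.82646934  80.50670318]
plate [531.58931186 -61.20655058  25.62785945] [615.7980321   22.78819764  31.32710483] pen [537.57861219  -4.13926773  37.79506673]
[664.29967177 235.5087712   20.50713397]
[440.73241831 214.17628173  26.41339583]
```

View pics/cA.png

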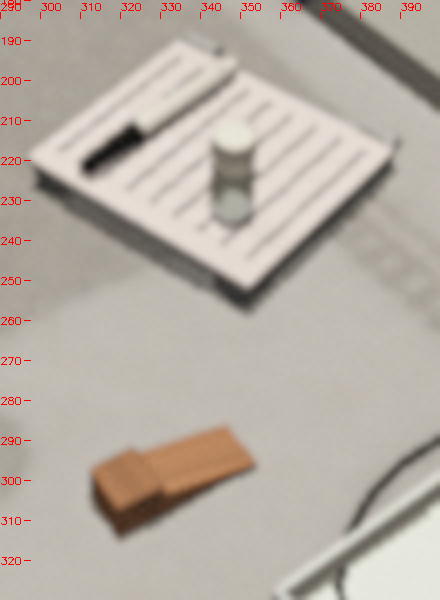

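View pics/cB.png

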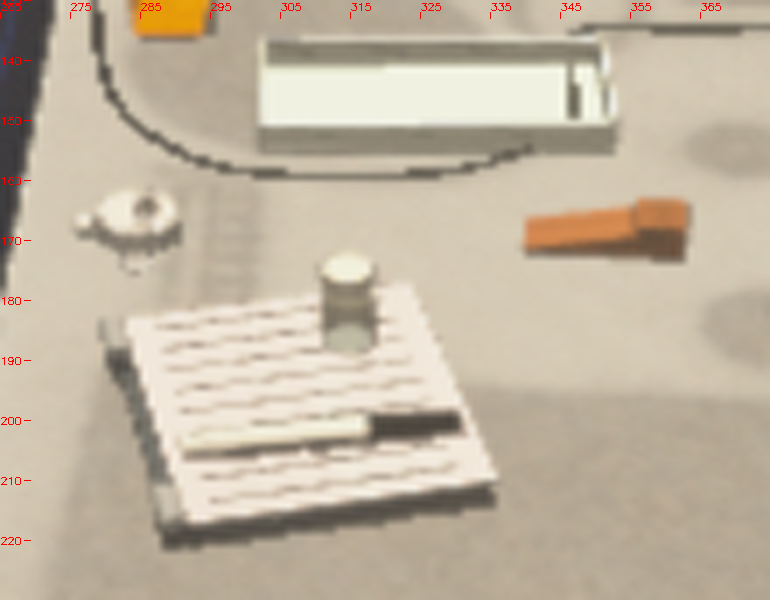

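The crops show the plate's front corners at scene (298.7,218.7) and (352,252.5), and at side (336,210.3) and (323.6,177.2). The vial cap is at scene (348,213) and side (314.7,174.7). The marker ends are at scene (311,221) and (349,196). The wedge grip block's top corners are at scene (313,296), (323,292.5), (320,305.7) and (331,300.7).

```bash
python3 - <<'E'
from h import *
def T(n,a,b,h):
    p,e=tri('scene',a,'side',b);print(n,p.round(1),'err',round(e,1),'| at h:',at('scene',*a,h)[:2].round(1),at('side',*b,h)[:2].round(1))
T('fL',(298.7,218.7),(336,210.3),25);T('fR',(352,252.5),(323.6,177.2),25);T('bR',(388.2,220),(282.9,183.3),25);T('bL',(335,190),(291.4,217),25)
T('vial',(348,213.2),(314.7,174.7),83)
T('penblack',(311.2,221.2),(330.7,200),35);T('penwhite',(348.7,196.2),(291,204),35)
T('thinN',(347,286.7),(340.3,170.8),4);T('thinF',(353.7,295.7),(340.3,166.2),4)
T('gA',(313.2,296.2),(362.9,168.7),26);T('gB',(323.2,292.5),(356,168.3),26);T('gC',(320,305.7),(363.3,163.8),26);T('gD',(331.2,300.7),(356,163.3),26)
s=arm.read_state()
from scipy.spatial.transform import Rotation as R
print(R.from_quat(s['ee_rot']).as_matrix().round(3))
E
```

```text
fL [500.8  33.4  22.1] err 8.5 | at h: [503.6  30.3] [497.1  38.6]
fR [ 539.1 -132.3   21.6] err 3.1 | at h: [ 538.7 -134.8] [ 537.9 -127.2]
bR [682.  -97.9  19.4] err 1.4 | at h: [ 678.3 -102.1] [680.6 -91. ]
bL [643.3  69.6  23.6] err 3.5 | at h: [644.3  68.3] [641.6  72.1]
vial [570.7 -74.2  82. ] err 3.6 | at h: [572.1 -75. ] [569.1 -71.6]
penblack [516.2  -2.6  33.2] err 4.2 | at h: [517.3  -4.3] [5.144e+02 5.000e-01]
penwhite [647.9  18.7  33.2] err 5.3 | at h: [649.6  17.2] [645.4  22.5]
thinN [ 477.6 -191.4    4.1] err 5.2 | at h: [ 480.4 -191.6] [ 475.3 -189.8]
thinF [ 475.7 -218.2    3.7] err 2.8 | at h: [ 477.  -218.5] [ 474.5 -216.9]
gA [ 396.  -182.    23.4] err 5.6 | at h: [ 397.8 -184.1] [ 394.  -177.2]
gB [ 420.1 -185.3   21.6] err 3.4 | at h: [ 419.8 -188.4] [ 419.2 -178.9]
gC [ 393.  -209.7   24.4] err 6.1 | at h: [ 395.4 -211.2] [ 390.5 -205.9]
gD [ 419.4 -212.7   23.6] err 5.0 | at h: [ 420.9 -214.5] [ 417.5 -208.2]
[[ 0.96  -0.279 -0.   ]
 [-0.279 -0.96  -0.002]
 [ 0.     0.002 -1.   ]]
```

Careful with the scale: shifts go in units of 25 mm and turns go in units of 0.05 rad. That gives: 366 mm is 14.64, 355 mm is 14.2, -0.4 rad is -8.

>>> jog_arm(segments=[{"xyz": [1.6, 1.6, 0]}, {"xyz": [3.04, 3.12, 0], "rotvec": [0, 0, -1.6]}, {"xyz": [4.4, 4.56, 0], "rotvec": [0, 0, -2.4]}, {"xyz": [5.8, 6, 0], "rotvec": [0, 0, -3.2]}, {"xyz": [7.2, 7.44, 0], "rotvec": [0, 0, -4]}, {"xyz": [8.6, 8.88, 0], "rotvec": [0, 0, -4.8]}, {"xyz": [10, 10.32, 0], "rotvec": [0, 0, -5.6]}, {"xyz": [11.4, 11.76, 0], "rotvec": [0, 0, -6.4]}, {"xyz": [12.8, 13.2, 0], "rotvec": [0, 0, -7.2]}, {"xyz": [14.2, 14.64, 0], "rotvec": [0, 0, -8]}])

```text
clock: 1.15
position: [408.8, 156.4, 231.5]
ee_rot: [0.998, 0.06, 0.0, -0.0]
contact_force: [1.3, 0.4, -0.0]
gripper_width: 85.4
grasp_force: 0.0
```

```bash
python3 - <<'E'
from h import *
s=arm.read_state();print(s['position'],s['joints'])
from scipy.spatial.transform import Rotation as R
print(R.from_quat(s['ee_rot']).as_matrix().round(3))
E
```

```text
[408.81530102 156.44857497 231.48006783] [ 7.39124852e-01  5.93215394e-02 -4.22100707e-01 -1.12685704e-04
 -1.08873988e+00  9.51193805e-01]
[[ 0.993  0.119  0.   ]
 [ 0.119 -0.993  0.001]
 [ 0.    -0.    -1.   ]]
```

Converted, 227 mm is 9.08, 84 mm is 3.36, -0.116 rad is -2.32.

>>> jog_arm(segments=[{"xyz": [0.68, 1.84, 0], "rotvec": [0, 0, -0.6]}, {"xyz": [1.36, 3.68, 0], "rotvec": [0, 0, -1.2]}, {"xyz": [2.04, 5.52, 0], "rotvec": [0, 0, -1.8]}, {"xyz": [2.72, 7.36, 0], "rotvec": [0, 0, -2.32]}, {"xyz": [3.36, 9.08, 0], "rotvec": [0, 0, -2.32]}, {"xyz": [3.36, 9.08, 0], "rotvec": [0, 0, -2.32]}, {"xyz": [3.36, 9.08, 0], "rotvec": [0, 0, -2.32]}], jaw=60)

```text
clock: 1.85
position: [518.2, -58.3, 230.5]
ee_rot: [0.993, 0.115, -0.001, -0.0]
contact_force: [-0.7, -0.1, -0.2]
gripper_width: 59.7
grasp_force: 0.0
```

```bash
python3 - <<'E'
from h import *
s=arm.read_state();print(s['joints'],s['position'])
snap('wrist','w1');z=load('w1')
im=z['im'];cv2.imwrite('pics/w1c.png',cv2.resize(im[0:400,60:580],(780,600),interpolation=cv2.INTER_CUBIC))
E
```

```text
[ 1.99199212e-01  2.10043944e-01 -2.43457301e-01 -4.39525774e-04
 -1.11892691e+00  1.60215988e+00] [518.21251274 -58.28871533 230.52463304]
```

View pics/w1c.png

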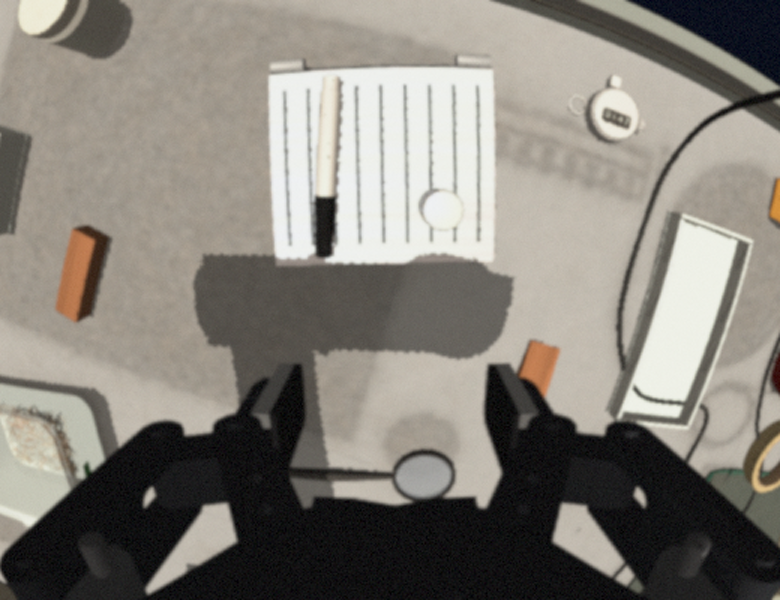

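The wrist view (scale 1.5) shows the vial cap centred at (443,210). The marker runs from (331,77) to (324,254). The plate corners are (269,72), (494,68), (277,264) and (493,261). The tray rim corners are (680,213), (751,239), (612,412) and (690,428), and the wedge thin end is at (540,345).

```bash
python3 - <<'E'
from h import *
f=lambda x,y,h:print((x,y),at('w1',60+x/1.5,y/1.5,h)[:2].round(1), dep('w1',int(60+x/1.5),int(y/1.5)).round(1))
print('vial');f(443,210,83);print('vial tri scene',tri('w1',(60+443/1.5,140),'scene',(348,213.2)),tri('w1',(60+443/1.5,140),'side',(314.7,174.7)))
print('plate');[f(*p,25) for p in[(269,72),(494,68),(277,264),(493,261)]]
print('pen');[f(*p,36) for p in[(331,77),(324,254),(328,166)]]
print('pen tri',tri('w1',(60+324/1.5,254/1.5),'scene',(311.2,221.2)))
print('tray');[f(*p,25) for p in[(680,213),(751,239),(612,412),(690,428)]]; f(675,320,4)
# bin rim by depth in scene
z=load('side')['d'];P=[]
for v in range(270,335):
  for u in range(295,362):
    p=dep('side',u,v)
    if 41<p[2]<50:P.append(p)
P=np.array(P);print('bin',len(P),P.min(0),P.max(0),cv2.minAreaRect(P[:,:2].astype(np.float32)))
E
```

```text
vial
(443, 210) [571.5 -76.7] [571.4 -76.5  82.5]
vial tri scene (array([571.29477767, -76.37004094,  84.38815424]), np.float64(0.61946270452586)) (array([570.2143227 , -77.37854472,  78.03872875]), np.float64(2.0787677942585083))
plate
(269, 72) [645.   69.1] [6.492e+02 7.750e+01 1.000e-01]
(494, 68) [685.3 -95.6] [692.6 -98.8   0.8]
(277, 264) [499.9  31.5] [494.2  37.2   2.1]
(493, 261) [ 540.3 -131.2] [ 537.1 -136.4    1.4]
pen
(331, 77) [646.8  18.9] [646.5  19.2  39.2]
(324, 254) [517.8  -4.6] [518.8  -4.8  38.8]
(328, 166) [581.9   6.1] [582.5   6.3  40.6]
pen tri (array([517.49789012,  -4.35645121,  34.9024714 ]), np.float64(0.3329323877313956))
tray
(680, 213) [ 623.6 -284.1] [ 624.  -286.8   20.2]
(751, 239) [ 627.8 -377.5] [ 627.9 -376.6   24.3]
(612, 412) [ 434.2 -284.7] [ 429.7 -293.2   12.2]
(690, 428) [ 430.  -389.8] [ 4.196e+02 -4.140e+02  3.000e-01]
(675, 320) [ 529.3 -330.8] [ 529.8 -330.3    4.5]
bin 211 [469.14364992 329.9940091   41.02745624] [583.57834693 445.0352037   45.8768292 ] ((525.7254638671875, 386.8609619140625), (105.95893859863281, 104.98632049560547), 81.69839477539062)
```

Converted, 184 mm is 7.36, 47 mm is 1.88.

>>> jog_arm(segments=[{"xyz": [1.88, 1.2, 0.8]}, {"xyz": [1.88, 1.2, 2.6]}, {"xyz": [1.88, 1.2, 4.4]}, {"xyz": [1.88, 1.2, 6]}, {"xyz": [1.88, 1.2, 7.36]}, {"xyz": [1.88, 1.2, 7.36]}, {"xyz": [1.88, 1.2, 7.36]}], jaw=60)

```text
clock: 2.6
position: [571.5, -74.5, 48.1]
ee_rot: [0.993, 0.118, 0.0, 0.0]
contact_force: [0.9, -0.2, 0.2]
gripper_width: 59.9
grasp_force: 0.0
```

>>> jog_arm(segments=[{}, {}, {}, {}, {}, {}], jaw=10)

```text
clock: 3.2
position: [572.6, -75.3, 49.8]
ee_rot: [0.993, 0.117, 0.002, 0.0]
contact_force: [-0.9, 1.6, 6.6]
gripper_width: 25.1
grasp_force: 58.6
```

>>> jog_arm(segments=[{"xyz": [0, 0, -1.8]}, {"xyz": [0, 0, -3.6]}, {"xyz": [0.24, -1.84, -3.8]}, {"xyz": [0.48, -3.68, -3.8]}, {"xyz": [0.72, -5.52, -3.8]}, {"xyz": [1, -7.36, -3.8]}, {"xyz": [1.24, -9.2, -3.8]}, {"xyz": [1.48, -11.04, -3.8]}, {"xyz": [1.72, -12.88, -3.8]}, {"xyz": [1.96, -14.72, -3.8]}])

```text
clock: 4.2
position: [533.3, 295.6, 143.2]
ee_rot: [0.993, 0.116, 0.0, -0.0]
contact_force: [0.7, -0.0, -1.7]
gripper_width: 25.0
grasp_force: 59.0
```

>>> jog_arm(segments=[{"xyz": [0.24, -1.84, 0]}, {"xyz": [0.48, -3.68, 0]}, {"xyz": [0.48, -3.68, 1.6]}, {"xyz": [0.48, -3.68, 3.2]}, {"xyz": [0.48, -3.68, 4.32]}, {"xyz": [0.48, -3.68, 4.32]}, {"xyz": [0.48, -3.68, 4.32]}])

```text
clock: 4.9
position: [524.6, 386.3, 35.2]
ee_rot: [0.993, 0.116, 0.0, -0.0]
contact_force: [0.8, -0.3, -0.3]
gripper_width: 25.0
grasp_force: 61.0
```

Converted, 5 mm is 0.2.

>>> jog_arm(segments=[{"xyz": [0, 0, 0.2]}, {"xyz": [0, 0, 0.2]}, {"xyz": [0, 0, 0.2]}])

```text
clock: 5.2
position: [524.6, 386.3, 30.5]
ee_rot: [0.993, 0.116, 0.001, -0.001]
contact_force: [0.4, 0.6, -0.5]
gripper_width: 25.2
grasp_force: 61.0
```

>>> jog_arm(segments=[{}, {}, {}, {"xyz": [0, 0, -1.8]}, {"xyz": [0, 0, -3.6]}, {"xyz": [0, 0, -5.4]}], jaw=48)

```text
clock: 5.8
position: [524.0, 385.8, 165.7]
ee_rot: [0.993, 0.116, -0.0, 0.0]
contact_force: [1.3, 1.5, 0.7]
gripper_width: 47.9
grasp_force: 0.0
```

```bash
python3 - <<'E'
from h import *
snap('side','s2'); im=load('s2')['im']
P=np.array([dep('s2',u,v) for v in range(270,335) for u in range(295,362)])
i=(P[:,2]>10)&(abs(P[:,0]-525.7)<35)&(abs(P[:,1]-387)<35);print(P[i].round())
print(arm.read_state()['position'])
E
```

```text
[[529. 420. 215.]
 [529. 422. 213.]
 [529. 414. 199.]
 [529. 414. 195.]
 [529. 415. 192.]
 [527. 421. 200.]
 [529. 414. 187.]
 [526. 420. 195.]
 [528. 416. 185.]
 [526. 418. 189.]
 [528. 416. 182.]
 [526. 419. 185.]
 [524. 421. 189.]
 [512. 422. 190.]
 [510. 422. 190.]
 [508. 420. 188.]
 [505. 414. 179.]
 [528. 415. 177.]
 [526. 417. 179.]
 [524. 421. 185.]
 [515. 422. 186.]
 [512. 422. 186.]
 [510. 421. 185.]
 [507. 415. 177.]
 [528. 416. 173.]
 [526. 417. 175.]
 [524. 419. 178.]
 [514. 422. 183.]
 [512. 422. 183.]
 [510. 420. 180.]
 [507. 414. 172.]
 [526. 417. 172.]
 [523. 419. 174.]
 [517. 422. 179.]
 [514. 422. 179.]
 [512. 421. 177.]
 [509. 416. 170.]
 [523. 419. 170.]
 [521. 419. 170.]
 [530. 376.  59.]
 [527. 377.  61.]
 [524. 376.  60.]
 [522. 377.  61.]
 [519. 377.  61.]
 [516. 377.  
[... 2280 characters left out ...]
397.  30.]
 [510. 392.  23.]
 [534. 393.  18.]
 [531. 396.  23.]
 [529. 400.  29.]
 [526. 400.  29.]
 [524. 400.  29.]
 [521. 399.  28.]
 [518. 399.  28.]
 [516. 398.  28.]
 [513. 396.  24.]
 [510. 391.  16.]
 [534. 393.  14.]
 [531. 395.  17.]
 [529. 398.  21.]
 [526. 401.  26.]
 [523. 400.  26.]
 [521. 399.  24.]
 [518. 399.  23.]
 [515. 398.  22.]
 [513. 398.  22.]
 [510. 391.  11.]
 [534. 395.  12.]
 [531. 395.  12.]
 [528. 397.  15.]
 [526. 399.  19.]
 [523. 400.  19.]
 [521. 400.  20.]
 [518. 399.  19.]
 [515. 398.  17.]
 [512. 395.  12.]
 [528. 397.  10.]
 [526. 399.  13.]
 [523. 399.  14.]
 [520. 399.  14.]
 [518. 399.  13.]
 [523. 400.  11.]]
[527.8651923  388.7419794  175.70761224]
```

>>> jog_arm(segments=[{"xyz": [-0.16, 1.92, 0], "rotvec": [0, 0, 0.2]}, {"xyz": [-0.32, 3.84, 0], "rotvec": [0, 0, 0.4]}, {"xyz": [-0.48, 5.76, 0], "rotvec": [0, 0, 0.6]}, {"xyz": [-0.64, 7.68, 0], "rotvec": [0, 0, 0.8]}, {"xyz": [-0.8, 9.6, 0], "rotvec": [0, 0, 1.08]}, {"xyz": [-0.96, 11.52, 0.6], "rotvec": [0, 0, 1.08]}, {"xyz": [-1.12, 13.44, 1.6], "rotvec": [0, 0, 1.08]}, {"xyz": [-1.28, 15.32, 2.6], "rotvec": [0, 0, 1.08]}, {"xyz": [-1.28, 15.32, 3.4], "rotvec": [0, 0, 1.08]}, {"xyz": [-1.28, 15.32, 3.4], "rotvec": [0, 0, 1.08]}], jaw=48)

```text
clock: 6.85
position: [579.0, 3.7, 75.9]
ee_rot: [0.996, 0.087, -0.004, 0.0]
contact_force: [-1.3, 0.4, 0.6]
gripper_width: 48.0
grasp_force: 0.0
```

>>> jog_arm(segments=[{}])

```text
clock: 6.95
position: [581.8, 6.1, 79.5]
ee_rot: [0.996, 0.09, -0.0, 0.0]
contact_force: [0.5, 0.5, 0.4]
gripper_width: 48.2
grasp_force: 0.0
```

```bash
python3 -c "
from h import *
s=arm.read_state();print(s['position'],2*np.arctan2(s['ee_rot'][1],s['ee_rot'][0]))"
```

```text
[581.82224091   6.14153287  79.50781334] 0.179433708066339
```

Converted, 48 mm is 1.92, 40 mm is 1.6.

>>> jog_arm(segments=[{"xyz": [0, 0, 1]}, {"xyz": [0, 0, 1.6]}, {"xyz": [0, 0, 1.92]}, {"xyz": [0, 0, 1.92]}, {"xyz": [0, 0, 1.92]}], jaw=36)

```text
clock: 7.45
position: [582.5, 6.9, 32.6]
ee_rot: [0.996, 0.09, 0.001, -0.0]
contact_force: [-0.4, -0.5, 0.6]
gripper_width: 35.9
grasp_force: 0.0
```

>>> jog_arm(segments=[{}, {}, {}, {}, {}], jaw=5)

```text
clock: 7.95
position: [582.4, 6.5, 32.8]
ee_rot: [0.996, 0.09, 0.001, -0.0]
contact_force: [-1.4, 0.7, 6.6]
gripper_width: 12.2
grasp_force: 58.9
```

Converted, 324 mm is 12.96, -113 mm is -4.52, 0.14 rad is 2.8.

>>> jog_arm(segments=[{"xyz": [0, 0, -1.4]}, {"xyz": [0, 0, -2.6]}, {"xyz": [-0.6, 1.72, -2.8], "rotvec": [0, 0, 0.4]}, {"xyz": [-1.2, 3.44, -2.8], "rotvec": [0, 0, 0.8]}, {"xyz": [-1.8, 5.16, -2.8], "rotvec": [0, 0, 1.2]}, {"xyz": [-2.4, 6.88, -2.8], "rotvec": [0, 0, 1.8]}, {"xyz": [-3, 8.6, -2.8], "rotvec": [0, 0, 2.4]}, {"xyz": [-3.6, 10.32, -2.8], "rotvec": [0, 0, 2.8]}, {"xyz": [-4.2, 12.04, -2.8], "rotvec": [0, 0, 2.8]}, {"xyz": [-4.52, 12.96, -2.8], "rotvec": [0, 0, 2.8]}])

```text
clock: 8.95
position: [526.9, -336.1, 101.2]
ee_rot: [1.0, 0.018, -0.0, 0.0]
contact_force: [0.8, 0.5, 0.1]
gripper_width: 12.1
grasp_force: 58.6
```

>>> jog_arm(segments=[{"xyz": [0, 0, 0.4]}, {"xyz": [0, 0, 1.6]}, {"xyz": [0, 0, 2.6]}, {"xyz": [0, 0, 3.2]}, {"xyz": [0, 0, 3.52]}, {"xyz": [0, 0, 3.52]}, {"xyz": [0, 0, 3.52]}])

```text
clock: 9.65
position: [528.5, -332.4, 13.6]
ee_rot: [1.0, 0.02, 0.0, 0.0]
contact_force: [0.2, 0.6, -0.3]
gripper_width: 12.4
grasp_force: 58.8
```

>>> jog_arm(segments=[{}, {}, {"xyz": [0, 0, -1.6]}, {"xyz": [0, 0, -3.4]}, {"xyz": [-1.2, -1, -4.6], "rotvec": [0, 0, 0.6]}, {"xyz": [-2.6, -2.2, -5.6], "rotvec": [0, 0, 1.2]}, {"xyz": [-4, -3.4, -6.4], "rotvec": [0, 0, 1.8]}, {"xyz": [-5.4, -4.6, -7], "rotvec": [0, 0, 2.4]}, {"xyz": [-6.6, -5.6, -7.48], "rotvec": [0, 0, 3]}, {"xyz": [-6.6, -5.6, -7.48], "rotvec": [0, 0, 3]}], jaw=36)

```text
clock: 10.65
position: [354.6, -197.8, 202.3]
ee_rot: [0.998, -0.055, 0.002, -0.0]
contact_force: [0.6, -0.8, 0.2]
gripper_width: 36.2
grasp_force: 0.0
```

```bash
python3 - <<'E'
from h import *
snap('wrist','w3'); im=load('w3')['im'];cv2.imwrite('pics/w3c.png',cv2.resize(im[0:300,120:520],(800,600),interpolation=cv2.INTER_CUBIC));s=arm.read_state();print(s['position'],s['joints'])
snap('side','s3')
P=np.array([dep('s3',u,v) for v in range(130,158) for u in range(295,360)])
i=(P[:,2]>12)&(abs(P[:,0]-528)<85)&(abs(P[:,1]+333)<36);P=P[i];print(len(P),P.min(0),P.max(0),P.mean(0))
E
```

```text
[ 356.67808736 -198.67348258  201.93953706] [-1.06148469e-01  3.18596045e-02 -5.32353819e-01 -1.37590388e-04
 -1.00217525e+00  1.56791589e+00]
106 [ 446.91936559 -337.38684486   12.01801035] [ 591.25943044 -297.52182386   21.60442306] [ 521.39236861 -328.03953234   16.9612626 ]
```

View pics/w3c.png

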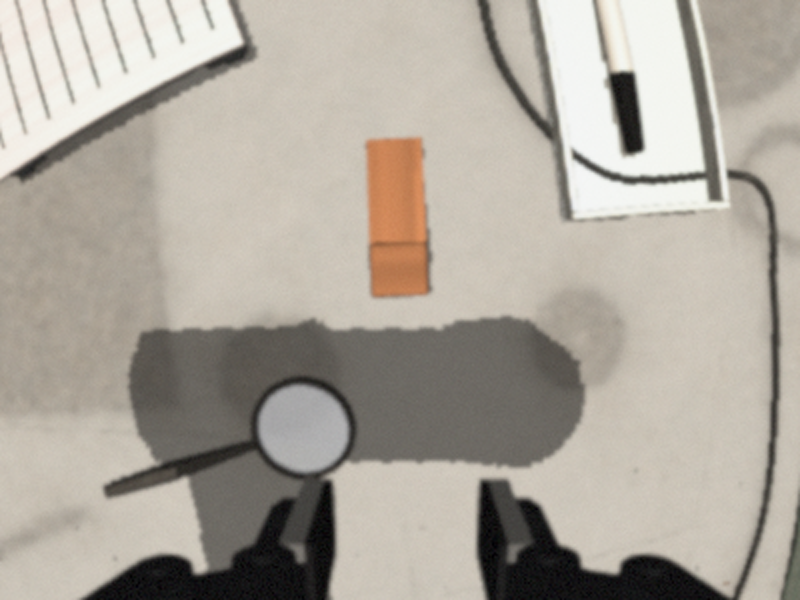

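The wrist view shows the marker lying in the tray at (625,110). The wedge's thin corners are at (367,140) and (422,139), and its grip-top corners at (371,243), (427,243), (373,296) and (429,293). The magnifier is at (304,425).

```bash
python3 - <<'E'
from h import *
g=lambda x,y,h:at('w3',120+x/2,y/2,h)[:2].round(1)
print('thin',g(367,140,4),g(422,139,4));print('grip',[g(*p,26) for p in[(371,243),(427,243),(373,296),(429,293)]])
print('grip depth',dep('w3',320,135),'tri gC', tri('w3',(120+429/2,293/2),'scene',(320,305.7)))
print('mag',g(304,425,5),g(108,490,5)); print('plate fR',g(250,48,25))
E
```

```text
thin [ 478.8 -189.8] [ 476.  -219.5]
grip [array([ 421.5, -186.8]), array([ 418.4, -215.2]), array([ 394.2, -184.7]), array([ 392.5, -213.5])]
grip depth [ 406.00765357 -200.00008939   26.43982211] tri gC (array([ 393.2325564 , -213.65376327,   30.47939405]), np.float64(0.768193685003589))
mag [ 323.1 -134.4] [292.7   4.1]
plate fR [ 536.1 -135. ]
```

Converted, 50 mm is 2, 45 mm is 1.8, -0.03 rad is -0.6.

>>> jog_arm(segments=[{"xyz": [0.8, -0.08, 1.2], "rotvec": [0, 0, -0.6]}, {"xyz": [1.8, -0.16, 2.8], "rotvec": [0, 0, -0.6]}, {"xyz": [2, -0.16, 4.6], "rotvec": [0, 0, -0.6]}, {"xyz": [2, -0.16, 6], "rotvec": [0, 0, -0.6]}, {"xyz": [2, -0.16, 6], "rotvec": [0, 0, -0.6]}, {"xyz": [2, -0.16, 6], "rotvec": [0, 0, -0.6]}], jaw=50)

```text
clock: 11.35
position: [408.5, -201.6, 49.9]
ee_rot: [0.999, -0.04, -0.001, 0.0]
contact_force: [0.1, -0.2, 0.9]
gripper_width: 50.2
grasp_force: 0.0
```

```bash
python3 -c "
from h import *
s=arm.read_state();print(s['position'],2*np.arctan2(s['ee_rot'][1],s['ee_rot'][0]))"
```

```text
[ 408.49698728 -201.5771013    49.88044433] -0.08063972872323202
```

Converted, 44 mm is 1.76, 20 mm is 0.8.

>>> jog_arm(segments=[{"xyz": [-0.08, -0.04, 0.8]}, {"xyz": [-0.08, -0.04, 1.44]}, {"xyz": [-0.08, -0.04, 1.76]}, {"xyz": [-0.08, -0.04, 1.76]}, {"xyz": [-0.08, -0.04, 1.76]}], jaw=50)

```text
clock: 11.85
position: [407.2, -200.1, 7.6]
ee_rot: [0.999, -0.04, 0.001, 0.0]
contact_force: [0.2, -0.2, -0.4]
gripper_width: 49.7
grasp_force: 0.0
```

>>> jog_arm(segments=[{}, {}, {}, {}, {}], jaw=15)

```text
clock: 12.35
position: [407.0, -200.0, 7.6]
ee_rot: [0.999, -0.04, 0.001, 0.0]
contact_force: [0.2, -0.2, 4.5]
gripper_width: 28.7
grasp_force: 60.0
```

```bash
python3 -c "
from h import *
s=arm.read_state();print(s['position'],2*np.arctan2(s['ee_rot'][1],s['ee_rot'][0]))"
```

```text
[ 406.97495306 -200.03010573    7.58385306] -0.08011363539301018
```

Converted, -121 mm is -4.84, -20 mm is -0.8, -0.323 rad is -6.46.

>>> jog_arm(segments=[{"xyz": [0, 0, -0.8]}, {"xyz": [-0.12, -1.6, -0.8], "rotvec": [0, 0, -2]}, {"xyz": [-0.32, -3.2, -0.8], "rotvec": [0, 0, -4]}, {"xyz": [-0.48, -4.84, -0.8], "rotvec": [0, 0, -6.46]}, {"xyz": [-0.48, -4.84, -0.8], "rotvec": [0, 0, -6.46]}, {"xyz": [-0.48, -4.84, -0.8], "rotvec": [0, 0, -6.46]}, {"xyz": [-0.48, -4.84, -0.32], "rotvec": [0, 0, -6.46]}, {"xyz": [-0.48, -4.84, -0.12], "rotvec": [0, 0, -6.46]}, {"xyz": [-0.48, -4.84, -0.12], "rotvec": [0, 0, -6.46]}, {"xyz": [-0.48, -4.84, -0.12], "rotvec": [0, 0, -6.46]}])

```text
clock: 13.35
position: [403.7, -79.0, 9.3]
ee_rot: [0.993, 0.12, -0.0, 0.0]
contact_force: [-0.5, 0.1, -1.7]
gripper_width: 28.6
grasp_force: 59.7
```

```bash
python3 - <<'E'
from h import *
s=arm.read_state();print(s['position'],2*np.arctan2(s['ee_rot'][1],s['ee_rot'][0]),s['gripper_width'])
snap('wrist','w4'); im=load('w4')['im'];cv2.imwrite('pics/w4c.png',cv2.resize(im[0:300,120:520],(800,600),interpolation=cv2.INTER_CUBIC))
E
```

```text
[403.71520954 -78.97665738   9.31136166] 0.24063328138486081 28.64001960024839
```

View pics/w4c.png

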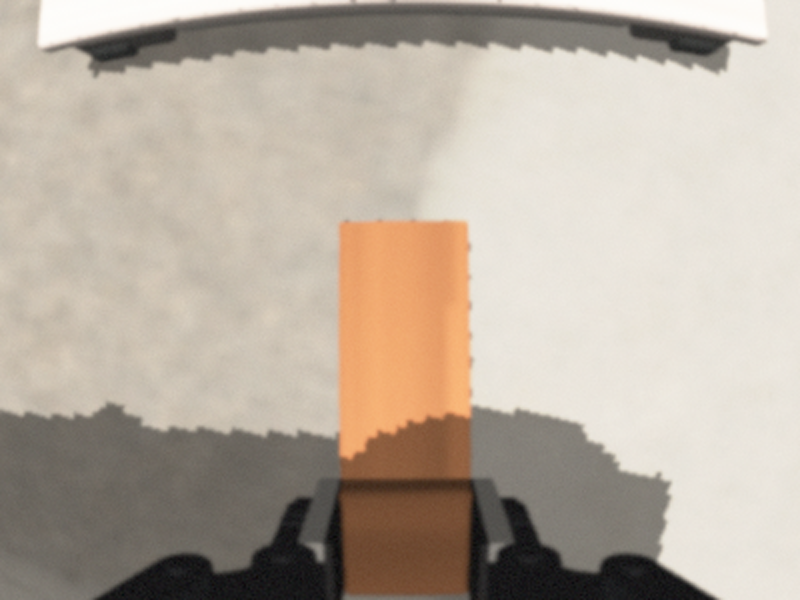

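The wedge is square and centred: its thin end runs from (340,222) to (468,222), and the plate's front corners are at (45,50) and (765,42).

```bash
python3 - <<'E'
from h import *
g=lambda x,y,h:at('w4',120+x/2,y/2,h)[:2].round(1)
print('thin',g(340,222,5),g(468,222,5),'plate',g(45,50,25),g(765,42,25),g(405,4,25))
E
```

```text
thin [469.5 -46.5] [476.7 -75.8] plate [497.7  30.1] [ 539.3 -130.6] [518.4 -50.2]
```

>>> jog_arm(segments=[{"xyz": [0, 0, 0.08]}, {"xyz": [0, 0, 0.08]}, {"xyz": [0.6, 0, 0.08]}, {"xyz": [1.2, 0, 0.08]}, {"xyz": [1.8, 0, 0.08]}, {"xyz": [2.4, 0, 0.08]}, {"xyz": [2.4, 0, 0.08]}])

```text
clock: 14.1
position: [464.3, -63.4, 7.6]
ee_rot: [0.993, 0.121, 0.002, 0.0]
contact_force: [-0.3, -0.1, 0.4]
gripper_width: 28.5
grasp_force: 60.0
```

>>> jog_arm(segments=[{}])

```text
clock: 14.2
position: [462.7, -63.8, 7.6]
ee_rot: [0.993, 0.121, 0.001, -0.0]
contact_force: [0.7, 0.5, 1.7]
gripper_width: 28.8
grasp_force: 60.1
```

```bash
cat >> h.py <<'E'
def plate(f):  # plane-fit plate top; heights at front/back
    D=load(f)['d'];c=np.array([594,-31.6]);a=np.array([.9706,.2406]);b=np.array([-.2406,.9706]);X=[]
    for v in range(170,270):
        for u in range(270,400):
            if D[v,u]<=0: continue
            o,d,q=ray(f,u,v);p=o+d/q[2]*D[v,u];s=(p[:2]-c)@a;t=(p[:2]-c)@b
            if -68<s<60 and abs(t)<75 and 15<p[2]<38:X.append([s,t,p[2]])
    X=np.array(X);A=np.c_[X[:,:2],np.ones(len(X))];k=np.linalg.lstsq(A,X[:,2],rcond=None)[0]
    r=X[:,2]-A@k;m=abs(r)<2;k=np.linalg.lstsq(A[m],X[m,2],rcond=None)[0];return len(X),k,-k[0],k[2]-70*k[0]
E
```

>>> jog_arm(segments=[{"xyz": [0.24, 0, 0]}, {"xyz": [0.48, 0, 0]}, {"xyz": [0.72, 0, 0]}, {"xyz": [0.96, 0, 0]}, {"xyz": [0.96, 0, 0]}, {"xyz": [0.96, 0, 0]}, {"xyz": [0.96, 0, 0]}, {"xyz": [0.96, 0, 0]}])

```text
clock: 15.0
position: [481.4, -59.3, 7.6]
ee_rot: [0.993, 0.12, -0.003, 0.0]
contact_force: [-6.5, -1.4, 9.4]
gripper_width: 28.7
grasp_force: 61.1
```

```bash
python3 - <<'E'
from h import *
print(arm.read_state()['contact_force'],arm.read_state()['position'])
snap('scene','c5');snap('side','s5')
for f in('side','s3','s5'):print(f,plate(f))
for f in('scene','c5'):print(f,plate(f))
E
```

```text
[-6.51352821 -1.37101189  9.35841183] [481.35843653 -59.26249425   7.59935399]
side (1000, array([-2.61467044e-03,  1.08205040e-02,  2.53201655e+01]), np.float64(0.002614670438974141), np.float64(25.503192450820897))
s3 (1126, array([-7.04636358e-04,  2.89870388e-03,  2.46929168e+01]), np.float64(0.0007046363576296404), np.float64(24.742241388047486))
s5 (1126, array([-4.23055497e-03,  3.30080475e-03,  2.52230233e+01]), np.float64(0.004230554968918056), np.float64(25.519162154460933))
scene (1760, array([-1.52535183e-03,  2.56399330e-03,  2.66874492e+01]), np.float64(0.0015253518274815508), np.float64(26.7942238199015))
c5 (1612, array([-4.82768400e-03,  2.79205474e-04,  2.69678970e+01]), np.float64(0.004827684001448296), np.float64(27.30583484243879))
```

Converted, 12 mm is 0.48, 9 mm is 0.36.

>>> jog_arm(segments=[{"xyz": [0.12, 0, 0]}, {"xyz": [0.24, 0, 0]}, {"xyz": [0.36, 0, 0]}, {"xyz": [0.48, 0, 0]}, {"xyz": [0.48, 0, 0]}, {"xyz": [0.48, 0, 0]}, {"xyz": [0.48, 0, 0]}, {"xyz": [0.48, 0, 0]}])

```text
clock: 15.9
position: [492.3, -56.6, 7.6]
ee_rot: [0.993, 0.12, -0.004, 0.0]
contact_force: [-6.8, -1.1, 11.5]
gripper_width: 28.9
grasp_force: 61.1
```

```bash
python3 - <<'E'
from h import *
s=arm.read_state();print(s['contact_force'],s['position'],s['ee_rot'])
snap('scene','c6');snap('side','s6')
print(plate('s6'),plate('c6'),arm.read_state()['position'])
E
```

```text
[-6.77253677 -1.05834955 11.4885639 ] [492.29563714 -56.60884735   7.58347689] [ 9.92750937e-01  1.20119625e-01 -4.09891231e-03  2.26861382e-04]
(1138, array([-2.65779581e-02, -1.46925106e-03,  2.66408312e+01]), np.float64(0.026577958145058613), np.float64(28.501288243753997)) (1452, array([-2.23940429e-02, -8.48389764e-04,  2.84383544e+01]), np.float64(0.022394042896316274), np.float64(30.005937371312857)) [492.32224714 -56.60674721   7.59956997]
```

>>> jog_arm(segments=[{}, {}, {}, {}])

```text
clock: 16.4
position: [492.3, -56.6, 7.6]
ee_rot: [0.993, 0.12, -0.004, 0.0]
contact_force: [-5.4, -2.8, 10.8]
gripper_width: 28.6
grasp_force: 61.1
```

```bash
python3 - <<'E'
from h import *
snap('side','s7');cv2.imwrite('pics/s7c.png',cv2.resize(load('s7')['im'][130:330,265:465],(600,600),interpolation=cv2.INTER_CUBIC))
E
```

```text
(no output)
```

View pics/s7c.png

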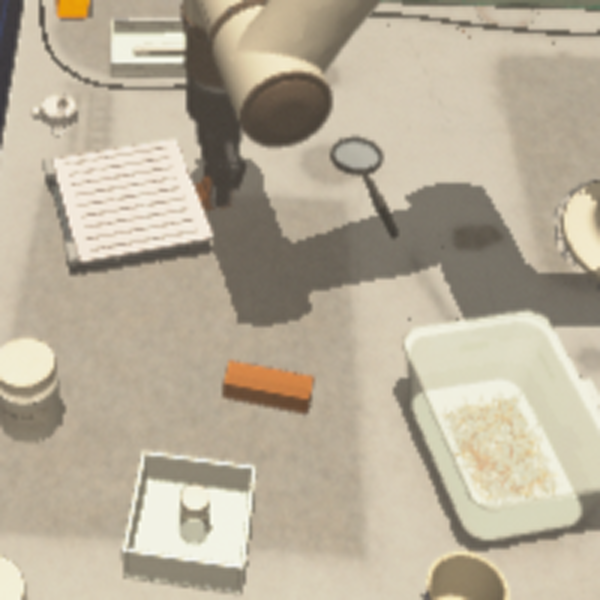

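The vial stands in the bin at (195,510) and the marker lies in the tray at (160,50). The gripped wedge is under the plate's front edge at (205,190), and the block and jar haven't moved.

```bash
python3 -c "
from bench import arm
print(arm.job_done())"
```

```text
the job is handed in; nothing more can be done
None
```

The job is handed in at about 16 s on the robot's clock: the vial is in the square bin, the marker is in the long tray, and the plate rests about 3.5 mm up on the wedge, which is still gripped and flat on the worktop; no verdict came back.

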